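# Find the loose bolt in the service drawer and hold its cap open

### The job

Pull the drawer of the granite-topped cabinet out to its stop and tap the heads of the three bolts in it until you find the loose one, which sinks in under the tap. Then take the red tab of the cap right behind that bolt, lift the cap well open (about 45 degrees) and finish while holding it open by its tab, so that a colleague can get at the lock nut. Keep the other two caps shut, the drawer fully out, and leave the instruments on the cabinet and bench where they are.

Things in the scene. Friction and masses are not known exactly. Their poses are not given: they have to be found in the camera images.
- drawer (a joint): the cabinet's only drawer, travel in m: 0 shut, 0.16 at its stop (slides out along its front's outward normal, roughly towards the robot); friction about 4 N, it stays where it is left
- cabinet: beige cabinet with a dark granite top, 300 mm wide, 260 mm deep, 105 mm high, standing on the bench at a slight yaw. Origin: middle of its front's lower edge; x points into it (away from the robot), y along the front to the left as the robot sees it, z up. The drawer opens along -x; its front is 12 mm thick, upper edge 84 mm above the bench
- drawer_grip (a point): middle of the drawer's pull: a black stem 14 mm wide (side to side), 20 mm tall, standing 44 mm out from the middle of the drawer front and ending in a red cross plate 34 mm wide, 6 mm thick. The point lies 24 mm out from the front, 65 mm above the bench, 40 mm below the cabinet's top. Axes as the cabinet's: x into the cabinet, z up; pull along -x
- bolt_left_head (a point): centre of the top of the left (+y) bolt's dark hex head (20 mm across corners, 10 mm tall), 72 mm above the bench while it stands up, 64 mm behind the drawer's grip point. Three bolts in a row, 80 mm apart, inside the drawer, each on an aluminium boss (30 mm square, top 53 mm above the bench). Hidden while the drawer is shut
- bolt_left (a joint): how far the left (+y) bolt has been pressed in, m. 0 at the start for all. A tight bolt gives less than 2 mm; the one loose bolt (any of the three) sinks 8 mm at about 3 N and stays down
- tab_left: red lifting tab of the left (+y) cap, 40 mm long (front to back), 12 mm wide, 10 mm thick; 40 mm behind its bolt. Its origin is the place to pinch it by its two sides: mid-width, mid-thickness, 14 mm from its front end, 61 mm above the bench with the cap shut. The cap's plate begins 24 mm behind it; 35 mm of free depth below it, 34 mm or more free to either side. Axes with the cap shut: x to the hinge, z up
- cap_left (a joint): hinged cap behind the left (+y) bolt: beige plate 38 mm by 44 mm, 4 mm thick, over the bolt's lock nut. rad: 0 shut, grows as the tab is lifted, stop at 1.2. It falls shut if let go. Hinge axis: level, parallel to the drawer's front, 62 mm behind and 5 mm below the tab's pinch point with the cap shut, so that the tab rises and swings away from the drawer's front
- bolt_middle_head (a point): centre of the top of the middle bolt's dark hex head (20 mm across corners, 10 mm tall), 72 mm above the bench while it stands up, 64 mm behind the drawer's grip point. Three bolts in a row, 80 mm apart, inside the drawer, each on an aluminium boss (30 mm square, top 53 mm above the bench). Hidden while the drawer is shut
- bolt_middle (a joint): how far the middle bolt has been pressed in, m. 0 at the start for all. A tight bolt gives less than 2 mm; the one loose bolt (any of the three) sinks 8 mm at about 3 N and stays down
- tab_middle: red lifting tab of the middle cap, 40 mm long (front to back), 12 mm wide, 10 mm thick; 40 mm behind its bolt. Its origin is the place to pinch it by its two sides: mid-width, mid-thickness, 14 mm from its front end, 61 mm above the bench with the cap shut. The cap's plate begins 24 mm behind it; 35 mm of free depth below it, 34 mm or more free to either side. Axes with the cap shut: x to the hinge, z up
- cap_middle (a joint): hinged cap behind the middle bolt: beige plate 38 mm by 44 mm, 4 mm thick, over the bolt's lock nut. rad: 0 shut, grows as the tab is lifted, stop at 1.2. It falls shut if let go. Hinge axis: level, parallel to the drawer's front, 62 mm behind and 5 mm below the tab's pinch point with the cap shut, so that the tab rises and swings away from the drawer's front
- bolt_right_head (a point): centre of the top of the right (-y) bolt's dark hex head (20 mm across corners, 10 mm tall), 72 mm above the bench while it stands up, 64 mm behind the drawer's grip point. Three bolts in a row, 80 mm apart, inside the drawer, each on an aluminium boss (30 mm square, top 53 mm above the bench). Hidden while the drawer is shut
- bolt_right (a joint): how far the right (-y) bolt has been pressed in, m. 0 at the start for all. A tight bolt gives less than 2 mm; the one loose bolt (any of the three) sinks 8 mm at about 3 N and stays down
- tab_right: red lifting tab of the right (-y) cap, 40 mm long (front to back), 12 mm wide, 10 mm thick; 40 mm behind its bolt. Its origin is the place to pinch it by its two sides: mid-width, mid-thickness, 14 mm from its front end, 61 mm above the bench with the cap shut. The cap's plate begins 24 mm behind it; 35 mm of free depth below it, 34 mm or more free to either side. Axes with the cap shut: x to the hinge, z up
- cap_right (a joint): hinged cap behind the right (-y) bolt: beige plate 38 mm by 44 mm, 4 mm thick, over the bolt's lock nut. rad: 0 shut, grows as the tab is lifted, stop at 1.2. It falls shut if let go. Hinge axis: level, parallel to the drawer's front, 62 mm behind and 5 mm below the tab's pinch point with the cap shut, so that the tab rises and swings away from the drawer's front
- ring_gauge: steel ring, 60 mm across, 18 mm high, on the cabinet's top; origin under its centre. Bystander, leave alone
- plug_gauge: steel plug gauge standing on the cabinet's top, 32 mm across, 75 mm high; origin under its centre. Bystander, leave alone
- v_block: dark steel V-block on the cabinet's top, 60 x 45 x 26 mm; origin under its centre. Bystander, leave alone
- cleaner_bottle: white bottle with blue cap on the bench, 56 mm across, 130 mm high; origin under its centre. Bystander, leave alone
- screwdriver: black-handled screwdriver lying on the bench to the right. Bystander, leave alone
- mouse: black computer mouse on the bench to the right, 105 x 60 x 30 mm. Bystander, leave alone
- dial_gauge: round dial gauge lying on the bench to the left, 60 mm across, 22 mm thick, with a stem. Bystander, leave alone

How it is judged:
By the outcome, as a careful person would: the job done as asked, in the order asked, and still so for the second after the job is handed in, while the arm keeps its last pose, push and grip.
It also fails if it takes over 56 s, if anything falls off the work surface, if the arm or the gripper's body presses on something with over 40 N, if the wrist force passes 120 N, or if a joint passes its speed limit or range.

### The arm

A 6-joint arm with a two-finger parallel gripper is mounted at the origin on the work surface. World frame = base frame: x ahead of the robot, y to its left, z up, the work surface at z = 0. Lengths are in mm, angles in rad, forces in N, time in s.
With the tool pointing down it reaches from about 350 to 875 mm from the base axis. Payload 15.5 kg.
Tool frame: the origin (TCP) lies midway between the tips of the shut fingers; the grasp point (between the pads) lies 19 mm behind it; z points along the fingers, y is the direction in which the jaws open and shut (so a half turn about z gives the same grasp; the last joint's range is limited). The gripper opens to 85 mm and grips with 20 to 120 N. Pads are 22 mm wide; open, the fingers measure 114 mm over their backs; the gripper's body (76 mm by 85 mm) begins 54 mm behind the grasp point. The pads swing forward as they close: fully open they stand 13 mm farther back than shut.
Start: joints at [1.252, 0.494, 1.345, -0, 1.302, -0.096], TCP at [138.705, 609.416, 231.277] pointing down, gripper open.
Joint ranges: [-2.91, 2.91], [-0.82, 2.16], [0.22, 2.67], [-1.22, 4.37], [0.12, 2.79], [-3.08, 3.08]. Speed limits (rad/s): [1.89, 1.89, 2.57, 3.01, 3.01, 3.01].

### API

Orientations are given as a unit quaternion [x, y, z, w].
In Python, from cell import readout, eyes, job, masks_of, landmark_of gives the robot as it stands.
- The arm moves only by the tool send_rows, never from a script. Its argument "steps" is a list of rows, each an object of numbers: "tx", "ty", "tz": the shift along the world's x, y, z in m; "turn": the turn about the world's z in rad; "grip": the opening in per cent of the stroke, from 0 (shut) to 100 (fully open). In form: [{"tx": .., "ty": .., "tz": .., "turn": .., "grip": ..}, ...]. A call has 1 to 8 rows; each row shifts and turns the commanded pose from where the row before left it; what a row does not reach is not made up. A row lasts 1/10 s, in which the tool goes at most 50 mm and 8.59 degrees, less where a joint would pass 70% of its speed; a pose out of reach is approached as far as the arm can. A call is refused whole if a number of a shift passes 0.05 or a number of a turn 0.15, either way. A call with a gripper value outside its range is refused whole. The fingers move at their own pace and stop on an object; "grip_force" is the grip in N (left out, the last holds). Time passes only in rows, so rows that do not move let the fingers close. It gives the time, the measured TCP pose, the force and the opening at its end, in the units of the state.
- readout.read_state(): the state, without advancing time (a new reading comes with each control period).
- eyes.read_camera(name): name is "side" or "top"; returns a dict with "frame" (400x640x3 uint8, red, green, blue), "fx", "fy", "cx", "cy" (pixels), "R" (3x3) and "t" (3): a world point X has camera coordinates R X + t. Camera axes: x right, y down, z forward; pixel columns grow to the right and rows downward; lengths in mm; the calibration is good to about 2 mm. A picture is of the moment at which its call begins. There is no depth.
- job.close_job(): hands the job in, once; it reports no verdict.
Trained networks look in a picture, given as the dict that the camera call returned (one of the last four; its "shot" number tells which), for a name from the list of things; names that differ only in an ending like _2 or _b are one class to them, and where a whole thing is asked for, a point or a joint stands for the part that bears it (a point fixed in the world has none). Each returns a list of dicts, best first, with "conf" (0 to 1); they miss things now and then, are a little off and sometimes report something else, mostly with a low value. They report only what shows in the picture. A call takes as long as a camera call.
- masks_of(thing, picture): "pixels" (400x640 bool, what is visible of it) and "point" ([column, row] in pixels, amid what is visible of it).
- landmark_of(thing, picture): "point" ([column, row] in pixels: a listed point, or the origin of a listed thing).
The state is a dict: "time_s": time; "joint_positions": joint angles; "qvel": joint speeds; "joint_efforts": joint torques, N m; "tcp_pos": TCP position; "tool_rot": TCP orientation; "ft_force": force on the tool from outside, world axes, zero at the start; "wrist_torque": the same for the moment, N m; "grip_width": finger opening in mm.
Only numpy, scipy, OpenCV 4.12 (cv2) and the standard library are available. Lean on these libraries where they do the work, as an engineer would, in place of code of your own. Each camera call takes 0.05 s, during which the arm holds its last target.

## Working session

There is one attempt and no reset: what is moved stays moved. The work goes in short steps, Python scripts to look and compute and a tool call to move; the robot and the scene stay as the last step left them, time stands still between calls to the robot, and variables do not carry over. Pictures are saved under pics/ and viewed, and the job is handed in when it is done.

Besides the shell and the picture viewer there is one more tool, called after "Call:" as name(argument=value, ...), one argument or row to a line, values as JSON. send_rows: Moves the arm, as the interface text tells. Its arguments: {"type":"object","properties":{"steps":{"type":"array","items":{"type":"object","properties":{"tx":{"type":"number"},"ty":{"type":"number"},"tz":{"type":"number"},"turn":{"type":"number"},"grip":{"type":"number"}}}},"grip_force":{"type":"number"}},"required":["steps"]}

```bash
ls; mkdir -p pics; cat > h.py <<'E'
import numpy as np, cv2
from cell import readout, eyes, job, masks_of, landmark_of
def snap(cam,name=None):
    p=eyes.read_camera(cam)
    if name: cv2.imwrite(f'pics/{name}.png',p['frame'][:,:,::-1])
    return p
def atz(p,uv,z):
    R=np.array(p['R']);t=np.array(p['t'])
    d=R.T@np.array([(uv[0]-p['cx'])/p['fx'],(uv[1]-p['cy'])/p['fy'],1])
    c=-R.T@t
    return c+d*(z-c[2])/d[2]
def proj(p,X):
    c=np.array(p['R'])@np.array(X)+np.array(p['t'])
    return [p['fx']*c[0]/c[2]+p['cx'],p['fy']*c[1]/c[2]+p['cy']]
def tri(ps,uvs):
    A=[];b=[]
    for p,uv in zip(ps,uvs):
        R=np.array(p['R']);t=np.array(p['t'])
        x=(uv[0]-p['cx'])/p['fx'];y=(uv[1]-p['cy'])/p['fy']
        A+= [x*R[2]-R[0], y*R[2]-R[1]]; b+=[t[0]-x*t[2], t[1]-y*t[2]]
    s=np.linalg.lstsq(np.array(A),np.array(b),rcond=None); return s[0],s[1]
E
python3 - <<'E'
from h import *
s=readout.read_state();print(s)
a=snap('side','s0');b=snap('top','t0')
for p in (a,b): print(p['fx'],p['cx'],p['cy'],-np.array(p['R']).T@np.array(p['t']))
for n in ['cabinet','drawer_grip','ring_gauge','plug_gauge','v_block','cleaner_bottle']:
    u=landmark_of(n,a);v=landmark_of(n,b)
    print(n,u[:2],v[:2])
    if u and v: print(tri([a,b],[u[0]['point'],v[0]['point']]))
    if n=='drawer_grip' and v: print(atz(b,v[0]['point'],65))
E
```

```text
pics
{'time_s': 0.0, 'joint_positions': array([ 1.25148489e+00,  4.94186688e-01,  1.34611684e+00,  5.27487689e-06,
        1.30249974e+00, -9.55185685e-02]), 'qvel': array([-0.00108421,  0.0012675 ,  0.00071136,  0.0014286 , -0.00165216,
        0.00032341]), 'joint_efforts': array([ 6.72457008e-04, -8.82129979e+01, -3.83888090e+01,  1.34801576e-04,
        9.41139995e-03,  3.93680045e-05]), 'tcp_pos': array([138.60149344, 609.07709245, 230.7029146 ]), 'tool_rot': array([ 1.11663750e-01,  9.93745863e-01, -5.91810208e-04, -1.27139773e-04]), 'ft_force': array([-0.19925824, -0.27723454,  1.31165804]), 'wrist_torque': array([-0.02503188,  0.05312627, -0.0223223 ]), 'grip_width': 85.41417493919431}
425.2684072143499 320.759447106978 195.0357009303159 [318.46337491 703.5260642  822.82934424]
388.0016171762477 319.790467391267 210.40666407955433 [ 348.70992022  -15.2640111  1275.93335463]
cabinet [{'point': [271.9, 211.6], 'conf': 0.8}, {'point': [379.9, 138.0], 'conf': 0.31}] [{'point': [322.1, 179.7], 'conf': 0.91}]
(array([640.14998421,  -9.92587221,  14.31361016]), array([1.74952745]))

[... 232 characters left out ...]
225.7, 170.0], 'conf': 0.67}] [{'point': [334.5, 128.1], 'conf': 0.81}]
(array([780.77149891, -48.37289875,  99.12189928]), array([84.37177352]))
plug_gauge [{'point': [205.2, 187.8], 'conf': 0.6}] [{'point': [308.2, 123.3], 'conf': 0.65}]
(array([794.66913287,  35.31235881, 107.54280555]), array([32.02881162]))
v_block [{'point': [249.5, 152.7], 'conf': 0.56}] [{'point': [412.0, 305.5], 'conf': 0.17}]
(array([450.38589007, -95.00622312, 311.23969716]), array([122589.35936507]))
cleaner_bottle [{'point': [321.4, 129.2], 'conf': 0.67}] [{'point': [442.0, 193.0], 'conf': 0.84}, {'point': [204.2, 217.3], 'conf': 0.21}]
(array([ 605.7785773 , -408.57244711,    7.5013119 ]), array([25.75602481]))
```

View pics/t0.png

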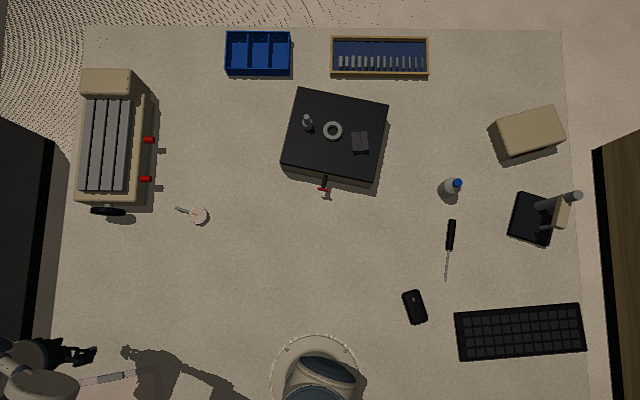

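View pics/s0.png

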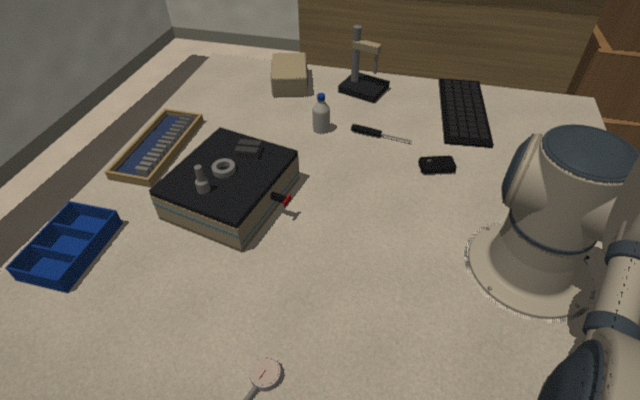

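The top view shows the cabinet at about (335,138) with the pull's red plate at (323,189). The yaw is small. Next I fit the granite outline.

```bash
cat > m.py <<'E'
from h import *
from scipy.optimize import least_squares
b=snap('top');a=snap('side')
f=b['frame'].astype(int)
m=masks_of('cabinet',b)
print([ (x['conf'],x['pixels'].sum()) for x in m])
dark=((f.max(2)<75)&cv2.dilate(m[0]['pixels'].astype('uint8'),np.ones((5,5))).astype(bool)).astype('uint8')
dark=cv2.morphologyEx(dark,cv2.MORPH_CLOSE,np.ones((15,15),np.uint8))
dark=cv2.morphologyEx(dark,cv2.MORPH_OPEN,np.ones((9,9),np.uint8))
def poly(p): # x0,y0,yaw ; front middle
    c,s=np.cos(p[2]),np.sin(p[2])
    return np.array([proj(b,[p[0]+c*X-s*Y,p[1]+s*X+c*Y,105]) for X,Y in [(0,150),(0,-150),(260,-150),(260,150)]])
cs,_=cv2.findContours(dark,cv2.RETR_EXTERNAL,cv2.CHAIN_APPROX_NONE)
c=max(cs,key=cv2.contourArea)
print(cv2.approxPolyDP(c,8,True)[:,0].tolist())
pts=c[:,0].astype(float)
def res(p):
    P=poly(p).astype(np.float32).reshape(-1,1,2)
    return [cv2.pointPolygonTest(P,(float(u),float(v)),True) for u,v in pts]
r=least_squares(res,[650,-10,-0.2],loss='soft_l1',diff_step=1e-4)
print(r.x,np.abs(r.fun).mean(),np.mean(r.fun))
yaw=r.x[2]; n=np.array([np.cos(yaw),np.sin(yaw)])
g=r.x[:2]-24*n
print('grip from fit',g,proj(b,[*g,65]),landmark_of('drawer_grip',b)[0]['point'], 'side',proj(a,[*g,65]),landmark_of('drawer_grip',a)[0]['point'])
v=cv2.resize(b['frame'][70:220,260:410],(750,750))[:,:,::-1].copy()
P=((poly(r.x)-[260,70])*5).astype(np.int32)
cv2.polylines(v,[P],True,(0,255,0),1)
for q in [g]: cv2.circle(v,tuple(int(z) for z in (np.array(proj(b,[*q,65]))-[260,70])*5),4,(255,255,0),1)
cv2.imwrite('pics/fit.png',v[:600])
cv2.imwrite('pics/fit2.png',v[150:])
E
python3 m.py
```

```text
[(0.58, np.int64(7532))]
[[298, 88], [284, 172], [316, 179], [318, 189], [370, 190], [387, 105]]
[ 6.19902109e+02 -2.15476655e+01 -1.91604316e-01] 2.774758418640536 -2.591818960044135
grip from fit [596.34130979 -16.97724715] [np.float64(324.0304895860623), np.float64(189.32019381621447)] [324.9, 180.4] side [np.float64(287.7993275726951), np.float64(198.97454805765076)] [278.0, 197.6]
```

View pics/fit2.png

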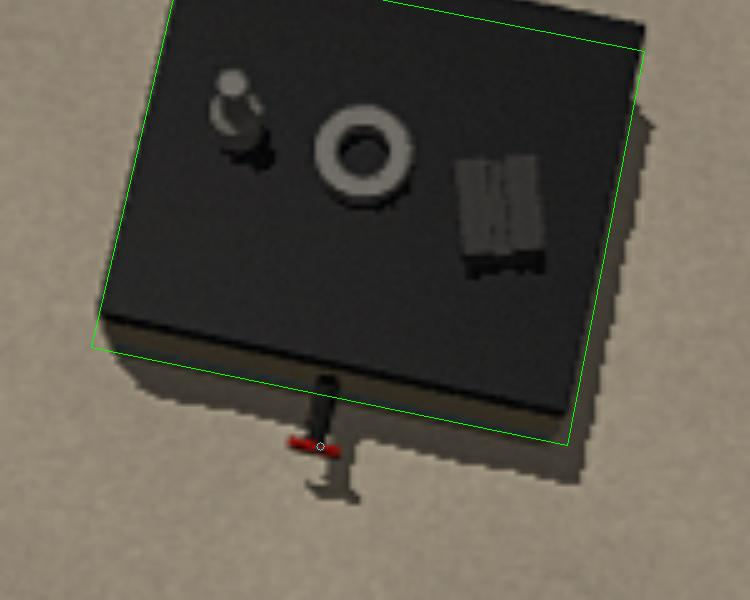

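The green outline is off because the fit took in the shaded front. The real front top edge runs from about (280.4,163.6) to (372.4,182.6). I'll refit with a tighter granite threshold.

```bash
sed -i "s/dark=((f.max(2)<75)&/dark=((f.max(2)<48)\&(f.max(2)-f.min(2)<12)\&/; s/np.ones((15,15)/np.ones((5,5)/; s/np.ones((5,5))).astype(bool)/np.ones((9,9))).astype(bool)/" m.py
sed -i "s/^cs,_/cv2.imwrite('pics\/dark.png',cv2.resize(dark[70:220,260:410]*255,(600,600)))\ncs,_/" m.py
python3 m.py
```

```text
[(0.85, np.int64(7518))]
[[298, 88], [283, 169], [371, 185], [386, 104]]
[ 6.30884386e+02 -1.97066260e+01 -2.01791041e-01] 1.6477464803399497 -0.752624144451904
grip from fit [607.37136597 -14.89644158] [np.float64(323.43354304382905), np.float64(185.91191885026146)] [324.7, 181.7] side [np.float64(283.404272089174), np.float64(198.78947547317478)] [276.9, 197.1]
```

View pics/fit2.png

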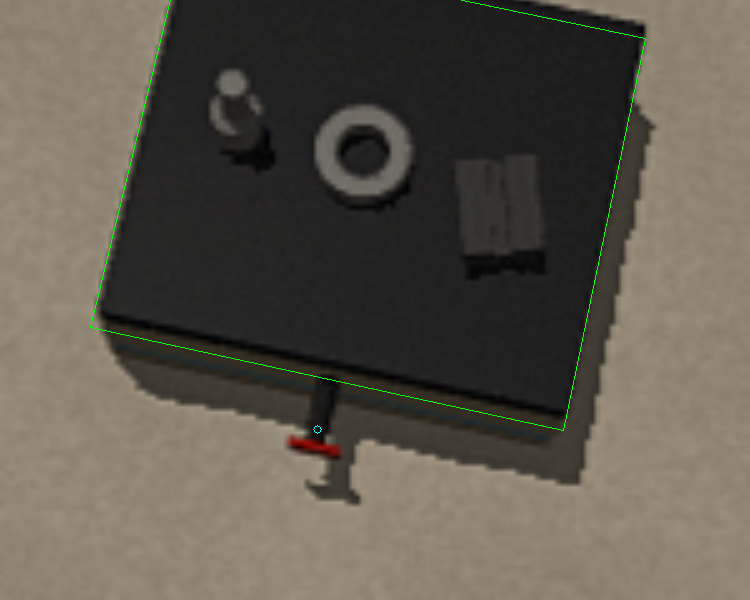

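View pics/dark.png

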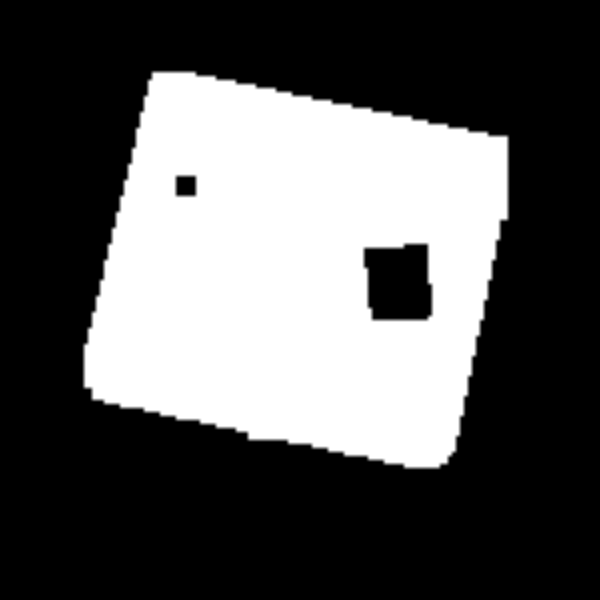

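```bash
python3 - <<'E'
from h import *
from scipy.optimize import least_squares
b=snap('top');a=snap('side')
C=np.array([[280.4,163.4],[372.4,182.4],[389,105.4],[298,87]])-0.4
for uv in C: print(atz(b,uv,105))
def loc(p,X,Y): c,s=np.cos(p[2]),np.sin(p[2]); return [p[0]+c*X-s*Y,p[1]+s*X+c*Y]
def res(p): return np.ravel([np.array(proj(b,[*loc(p,X,Y),105]))-uv for (X,Y),uv in zip([(0,150),(0,-150),(260,-150),(260,150)],C)])
r=least_squares(res,[640,-10,-.2]);p=r.x;print(p,np.round(r.fun,1))
for cam in (a,b):
  f=cam['frame'].astype(int); red=(f[:,:,0]>100)&(f[:,:,1]<50)&(f[:,:,2]<60)
  g=np.array(proj(cam,[*loc(p,-24,0),65])); 
  ys,xs=np.nonzero(red); k=np.hypot(xs-g[0],ys-g[1])<25
  print('grip',g,landmark_of('drawer_grip',cam)[0],'red',xs[k].mean(),ys[k].mean(),k.sum(),'pred plate',proj(cam,[*loc(p,-47,0),65]))
print('grip',loc(p,-24,0))
v=cv2.resize(a['frame'][120:260,140:320],(720,560))[:,:,::-1].copy()
for X,Y,Z in [(0,150,105),(0,-150,105),(260,-150,105),(260,150,105),(0,150,0),(0,-150,0),(-24,0,65),(-47,0,65)]:
  q=(np.array(proj(a,[*loc(p,X,Y),Z]))-[140,120])*4; cv2.circle(v,(int(q[0]),int(q[1])),4,(0,255,0),1)
cv2.imwrite('pics/sf.png',v)
E
```

```text
[669.28185895 121.31631035 105.        ]
[ 613.61007459 -164.35810376  105.        ]
[ 864.43860476 -217.4901685   105.        ]
[922.12409497  73.19963307 105.        ]
[ 6.40029227e+02 -2.14443246e+01 -1.96200484e-01] [-1.4 -0.   1.4  0.9  0.6 -0.4 -0.5 -0.6]
grip [280.22175999 197.67556578] {'point': [276.8, 194.1], 'conf': 0.92} red 286.23809523809524 198.42857142857142 21 pred plate [np.float64(288.1443216433324), np.float64(200.40452058956026)]
grip [324.0669353  183.11939124] {'point': [323.2, 181.8], 'conf': 0.89} red 322.92857142857144 188.78571428571428 14 pred plate [np.float64(322.5417048615704), np.float64(190.0397404191904)]
grip [np.float64(616.489682924456), np.float64(-16.765665529286544)]
```

View pics/sf.png

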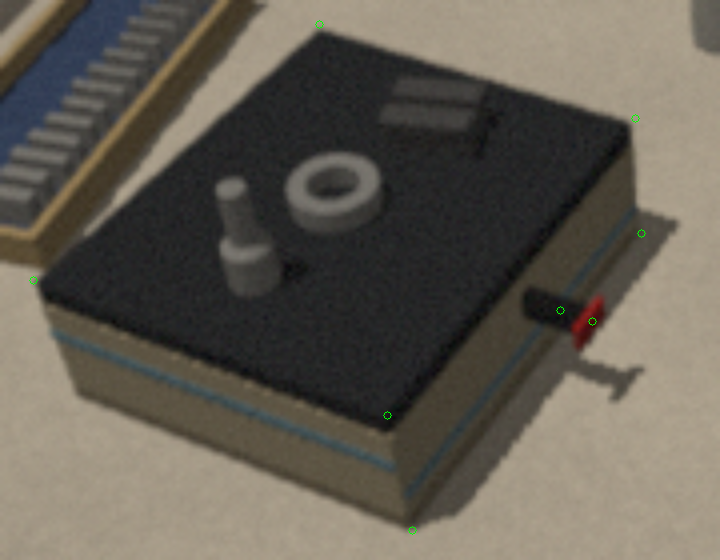

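Marker predictions agree with the pull to about 3 mm, so I take the grip at about (619,-18) with yaw -0.196. Moving above it.

Call:
send_rows(
  steps=[
    {"tx": 0.03,"ty": -0.039,"turn": 0.028,"grip": 100},
    {"tx": 0.03,"ty": -0.039},
    {"tx": 0.03,"ty": -0.039},
    {"tx": 0.03,"ty": -0.039},
    {"tx": 0.03,"ty": -0.039},
    {"tx": 0.03,"ty": -0.039},
    {"tx": 0.03,"ty": -0.039},
    {"tx": 0.03,"ty": -0.039},
  ],
  grip_force=60,
)

```text
invalid input at $.steps[0]: expected keys tx, ty, tz, turn, grip
```

Call:
send_rows(
  steps=[
    {"tx": 0.03,"ty": -0.039},
    {"tx": 0.03,"ty": -0.039},
    {"tx": 0.03,"ty": -0.039},
    {"tx": 0.03,"ty": -0.039},
    {"tx": 0.03,"ty": -0.039},
    {"tx": 0.03,"ty": -0.039},
    {"tx": 0.03,"ty": -0.039},
    {"tx": 0.03,"ty": -0.039},
  ],
)

```text
invalid input at $.steps[0]: expected keys tx, ty, tz, turn, grip
```

Call:
send_rows(
  steps=[
    {"tx": 0.03,"ty": -0.039,"tz": 0,"turn": 0.028,"grip": 100},
    {"tx": 0.03,"ty": -0.039,"tz": 0,"turn": 0,"grip": 100},
    {"tx": 0.03,"ty": -0.039,"tz": 0,"turn": 0,"grip": 100},
    {"tx": 0.03,"ty": -0.039,"tz": 0,"turn": 0,"grip": 100},
    {"tx": 0.03,"ty": -0.039,"tz": 0,"turn": 0,"grip": 100},
    {"tx": 0.03,"ty": -0.039,"tz": 0,"turn": 0,"grip": 100},
    {"tx": 0.03,"ty": -0.039,"tz": 0,"turn": 0,"grip": 100},
    {"tx": 0.03,"ty": -0.039,"tz": 0,"turn": 0,"grip": 100},
  ],
  grip_force=60,
)

```text
time_s: 2.2
tcp_pos: [379.7, 295.8, 231.5]
tool_rot: [0.098, 0.995, 0.0, 0.0]
ft_force: [0.3, 0.5, -0.8]
grip_width: 85.1
```

Call:
send_rows(
  steps=[
    {"tx": 0.03,"ty": -0.039,"tz": 0,"turn": 0,"grip": 100},
    {"tx": 0.03,"ty": -0.039,"tz": 0,"turn": 0,"grip": 100},
    {"tx": 0.03,"ty": -0.039,"tz": 0,"turn": 0,"grip": 100},
    {"tx": 0.03,"ty": -0.039,"tz": 0,"turn": 0,"grip": 100},
    {"tx": 0.03,"ty": -0.039,"tz": 0,"turn": 0,"grip": 100},
    {"tx": 0.03,"ty": -0.039,"tz": 0,"turn": 0,"grip": 100},
    {"tx": 0.03,"ty": -0.039,"tz": 0,"turn": 0,"grip": 100},
    {"tx": 0.0,"ty": 0,"tz": 0,"turn": 0,"grip": 100},
  ],
)

```text
time_s: 3.0
tcp_pos: [592.0, 19.8, 231.1]
tool_rot: [0.1, 0.995, -0.0, 0.001]
ft_force: [-0.3, 1.6, 0.3]
grip_width: 85.3
```

Call:
send_rows(
  steps=[
    {"tx": 0.03,"ty": -0.039,"tz": 0,"turn": 0,"grip": 100},
    {"tx": 0,"ty": 0,"tz": -0.045,"turn": 0,"grip": 100},
    {"tx": 0,"ty": 0,"tz": -0.045,"turn": 0,"grip": 100},
    {"tx": 0,"ty": 0,"tz": -0.02,"turn": 0,"grip": 100},
    {"tx": 0,"ty": 0,"tz": 0,"turn": 0,"grip": 100},
  ],
)

```text
time_s: 3.5
tcp_pos: [616.8, -14.3, 118.4]
tool_rot: [0.098, 0.995, 0.0, -0.003]
ft_force: [-0.3, 0.6, 0.7]
grip_width: 85.6
```

```bash
python3 - <<'E'
from h import *
s=readout.read_state();print(s['time_s'],s['tcp_pos'],s['tool_rot'])
a=snap('side');b=snap('top')
v=np.hstack([cv2.resize(a['frame'][110:260,200:350],(400,400)),cv2.resize(b['frame'][130:230,270:370],(400,400))])
cv2.imwrite('pics/p1.png',v[:,:,::-1])
E
```

```text
3.5 [616.75795246 -14.26444762 118.37783006] [ 9.77586702e-02  9.95206428e-01  6.63516513e-05 -2.72114903e-03]
```

View pics/p1.png

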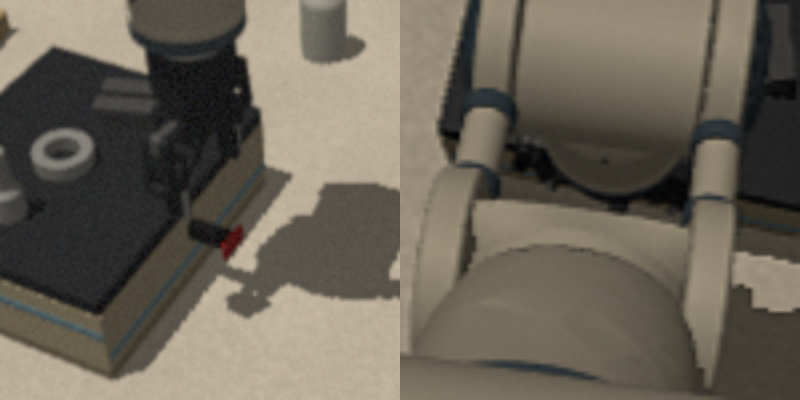

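The fingers are lined up above the pull: the side view shows the stem just below the near finger. Descending and gripping.

Call:
send_rows(
  steps=[
    {"tx": 0,"ty": -0.003,"tz": -0.03,"turn": 0,"grip": 100},
    {"tx": 0,"ty": 0,"tz": -0.025,"turn": 0,"grip": 100},
    {"tx": 0,"ty": 0,"tz": -0.018,"turn": 0,"grip": 100},
    {"tx": 0,"ty": 0,"tz": 0,"turn": 0,"grip": 0},
    {"tx": 0,"ty": 0,"tz": 0,"turn": 0,"grip": 0},
    {"tx": 0,"ty": 0,"tz": 0,"turn": 0,"grip": 0},
    {"tx": 0,"ty": 0,"tz": 0,"turn": 0,"grip": 0},
    {"tx": 0,"ty": 0,"tz": 0,"turn": 0,"grip": 0},
  ],
)

```text
time_s: 4.4
tcp_pos: [619.3, -17.3, 49.3]
tool_rot: [0.098, 0.995, 0.0, 0.001]
ft_force: [-6.3, 19.6, 38.9]
grip_width: 12.8
```

Call:
send_rows(
  steps=[
    {"tx": 0,"ty": 0,"tz": 0,"turn": 0,"grip": 0},
    {"tx": 0,"ty": 0,"tz": 0,"turn": 0,"grip": 0},
  ],
)

```text
time_s: 4.6
tcp_pos: [619.3, -17.2, 49.4]
tool_rot: [0.098, 0.995, 0.0, 0.001]
ft_force: [-1.4, 5.0, 10.8]
grip_width: 13.0
```

Call:
send_rows(
  steps=[
    {"tx": -0.0196,"ty": 0.0039,"tz": 0,"turn": 0,"grip": 0},
    {"tx": -0.0196,"ty": 0.0039,"tz": 0,"turn": 0,"grip": 0},
    {"tx": -0.0196,"ty": 0.0039,"tz": 0,"turn": 0,"grip": 0},
    {"tx": -0.0196,"ty": 0.0039,"tz": 0,"turn": 0,"grip": 0},
    {"tx": -0.0196,"ty": 0.0039,"tz": 0,"turn": 0,"grip": 0},
    {"tx": -0.0196,"ty": 0.0039,"tz": 0,"turn": 0,"grip": 0},
    {"tx": -0.0196,"ty": 0.0039,"tz": 0,"turn": 0,"grip": 0},
    {"tx": -0.0147,"ty": 0.0029,"tz": 0,"turn": 0,"grip": 0},
  ],
)

```text
time_s: 5.4
tcp_pos: [467.9, 13.3, 49.4]
tool_rot: [0.098, 0.995, 0.0, 0.002]
ft_force: [8.4, 13.2, 6.3]
grip_width: 12.9
```

Call:
send_rows(
  steps=[
    {"tx": -0.004,"ty": 0.0008,"tz": 0,"turn": 0,"grip": 0},
    {"tx": -0.003,"ty": 0.0006,"tz": 0,"turn": 0,"grip": 0},
    {"tx": 0,"ty": 0,"tz": 0,"turn": 0,"grip": 0},
  ],
)

```text
time_s: 5.7
tcp_pos: [462.5, 14.4, 49.4]
tool_rot: [0.098, 0.995, 0.0, 0.003]
ft_force: [8.9, 11.0, 8.7]
grip_width: 12.4
```

Call:
send_rows(
  steps=[
    {"tx": -0.003,"ty": 0.0006,"tz": 0,"turn": 0,"grip": 0},
    {"tx": 0,"ty": 0,"tz": 0,"turn": 0,"grip": 0},
    {"tx": 0,"ty": 0,"tz": 0,"turn": 0,"grip": 0},
  ],
)

```text
time_s: 6.0
tcp_pos: [462.5, 14.4, 49.4]
tool_rot: [0.098, 0.995, 0.0, 0.005]
ft_force: [21.7, 5.7, -6.8]
grip_width: 12.9
```

At the stop: no further motion, and 22 N of resistance. Releasing and moving aside to look.

Call:
send_rows(
  steps=[
    {"tx": 0.003,"ty": -0.0006,"tz": 0,"turn": 0,"grip": 60},
    {"tx": 0,"ty": 0,"tz": 0,"turn": 0,"grip": 60},
    {"tx": 0,"ty": 0,"tz": 0,"turn": 0,"grip": 60},
    {"tx": 0,"ty": 0,"tz": 0,"turn": 0,"grip": 60},
    {"tx": 0,"ty": 0,"tz": 0.03,"turn": 0,"grip": 60},
    {"tx": 0,"ty": 0,"tz": 0.045,"turn": 0,"grip": 60},
    {"tx": 0,"ty": 0,"tz": 0.045,"turn": 0,"grip": 0},
    {"tx": 0,"ty": -0.04,"tz": 0.02,"turn": 0,"grip": 0},
  ],
)

```text
time_s: 6.8
tcp_pos: [460.5, -23.9, 191.7]
tool_rot: [0.096, 0.995, 0.0, 0.002]
ft_force: [1.2, -0.8, -1.0]
grip_width: 23.0
```

Call:
send_rows(
  steps=[
    {"tx": 0,"ty": -0.05,"tz": 0,"turn": 0,"grip": 0},
    {"tx": 0,"ty": -0.05,"tz": 0,"turn": 0,"grip": 0},
    {"tx": 0,"ty": -0.05,"tz": 0,"turn": 0,"grip": 0},
    {"tx": 0,"ty": -0.05,"tz": 0,"turn": 0,"grip": 0},
    {"tx": 0,"ty": -0.05,"tz": 0,"turn": 0,"grip": 0},
    {"tx": 0,"ty": 0,"tz": 0,"turn": 0,"grip": 0},
  ],
)

```text
time_s: 7.4
tcp_pos: [459.7, -281.5, 188.2]
tool_rot: [0.1, 0.995, -0.001, 0.001]
ft_force: [0.3, 0.9, -0.7]
grip_width: 0.2
```

```bash
cat > look.py <<'E'
from h import *
import sys
s=readout.read_state();print(s['time_s'],s['tcp_pos'],s['tool_rot'],s['ft_force'])
a=snap('side');b=snap('top')
tag=sys.argv[1]
cv2.imwrite(f'pics/{tag}.png',np.hstack([cv2.resize(a['frame'][120:300,170:350],(400,400)),cv2.resize(b['frame'][100:250,250:400],(400,400))])[:,:,::-1])
for n in sys.argv[2:]:
    u=landmark_of(n,a);v=landmark_of(n,b)
    print(n,[(x['point'],x['conf']) for x in u[:1]],[(x['point'],x['conf']) for x in v[:1]], end=' ')
    if u and v: X,r=tri([a,b],[u[0]['point'],v[0]['point']]); print(np.round(X,1),np.round(r,0),end='')
    if v: print(' topz', [np.round(atz(b,v[0]['point'],z)[:2],1).tolist() for z in ([72] if 'bolt' in n else [61] if 'tab' in n else [65])])
E
python3 look.py p2 drawer_grip bolt_left_head bolt_middle_head bolt_right_head tab_left tab_middle tab_right
```

```text
7.4 [ 459.65076655 -281.48399005  188.19332579] [ 9.98297193e-02  9.95003916e-01 -9.49609004e-04  5.76460146e-04] [ 0.29434534  0.89663    -0.65547532]
drawer_grip [] [([314.2, 228.0], 0.63)]  topz [[472.3, 11.8]]
bolt_left_head [([295.6, 231.4], 0.65)] [([307.8, 123.0], 0.48)] [674.6  49.7  86.9] [33467.] topz [[813.4, 39.3]]
bolt_middle_head [([312.6, 211.1], 0.59)] [([200.8, 217.8], 0.65)] [453.8 275.8 356.6] [147.] topz [[497.5, 367.7]]
bolt_right_head [([324.6, 183.6], 0.55)] [([340.2, 216.1], 0.58)] [510.3 -67.8  91.3] [13.] topz [[510.4, -68.9]]
tab_left [([281.3, 228.1], 0.5)] [([294.8, 195.5], 0.51)] [579.4  76.5  60.1] [26.] topz [[575.6, 75.8]]
tab_middle [([301.2, 209.2], 0.6)] [([322.7, 199.5], 0.43)] [564.4 -13.7  39.9] [23.] topz [[564.1, -13.3]]
tab_right [([313.1, 184.3], 0.37)] [([317.1, 214.3], 0.56)] [513.1   3.6 150.7] [169.] topz [[516.3, 3.6]]
```

View pics/p2.png

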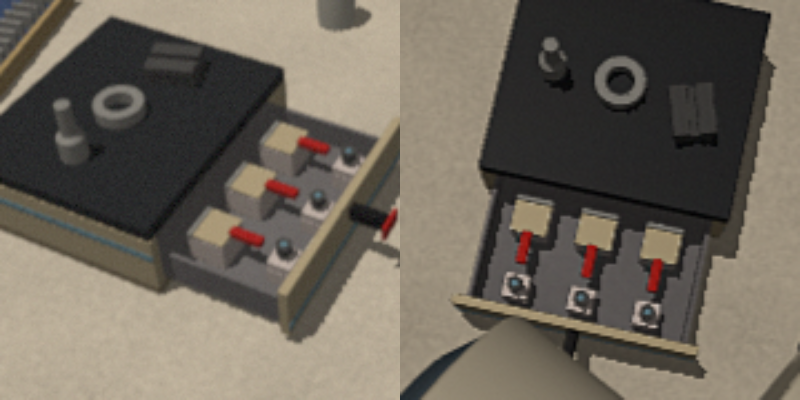

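The drawer is open and all three bolts and tabs show. In the top crop the bolts are at about (516,283), (580,297) and (647,313), with red tabs behind each. Now I measure them exactly.

```bash
python3 - <<'E'
from h import *
a=snap('side');b=snap('top')
yaw=-0.196;ex=np.array([np.cos(yaw),np.sin(yaw)]);ey=np.array([-ex[1],ex[0]])
G=np.array([462.5,14.4])
res={}
for nm,cam in (('side',a),('top',b)):
    f=cam['frame'].astype(int); m=((f[:,:,0]>90)&(f[:,:,1]<60)&(f[:,:,2]<60)).astype('uint8')
    n,l,st,ce=cv2.connectedComponentsWithStats(m)
    for i in range(1,n):
        if st[i,4]>12 and 250<ce[i][0]<360 and 150<ce[i][1]<280:
            X=atz(cam,ce[i],65)[:2]; d=X-G
            print(nm,ce[i].round(1),st[i,4],X.round(1),'rel grip: behind',round(d@ex,1),'left',round(d@ey,1))
# bolt heads from top crop
for uv in [(516,283),(580,297),(647,313)]:
    q=np.array(uv)/(400/150)+[250,100]-.3
    X=atz(b,q,72)[:2];d=X-G;print('bolt',q,X.round(1),round(d@ex,1),round(d@ey,1))
for uv in [(286,245),(318,197),(349,152)]:
    q=np.array(uv)/(400/180)+[170,120]-.3
    X=atz(a,q,72)[:2];d=X-G;print('bolt side',q,X.round(1),round(d@ex,1),round(d@ey,1))
cv2.imwrite('pics/z1.png',cv2.resize(b['frame'][165:230,270:370],(800,520),interpolation=cv2.INTER_CUBIC)[:,:,::-1])
E
```

```text
side [311.2 184.9] 65 [552.7 -81.9] rel grip: behind 107.3 left -76.9
side [296.6 204.6] 65 [568.8  -3.2] rel grip: behind 107.7 left 3.4
side [344.4 219.6] 27 [442.1  17.2] rel grip: behind -20.5 left -1.3
side [280.6 226.2] 74 [584.8  75.3] rel grip: behind 108.1 left 83.5
top [295.8 192.3] 46 [585.3  72.4] rel grip: behind 109.2 left 80.8
top [320.4 197.5] 46 [569.6  -5.9] rel grip: behind 109.1 left 0.9
top [345.1 202.4] 45 [555.3 -84.2] rel grip: behind 110.2 left -78.6
bolt [443.2   205.825] [ 548.4 -391.5] 163.3 -381.4
bolt [467.2   211.075] [ 533. -466.] 162.7 -457.4
bolt [492.325 217.075] [ 515.4 -543.5] 160.5 -536.9
bolt side [298.4  229.95] [538.4  82. ] 61.3 81.1
bolt side [312.8  208.35] [524.2   6. ] 62.2 3.8
bolt side [326.75 188.1 ] [508.4 -72.9] 62.0 -76.6
```

View pics/z1.png

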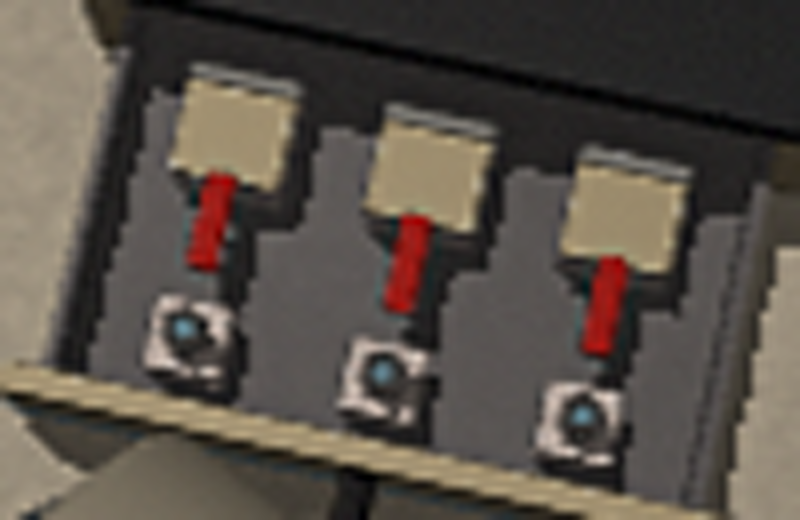

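Call:
send_rows(
  steps=[
    {"tx": 0.01,"ty": 0.045,"tz": 0,"turn": 0,"grip": 0},
    {"tx": 0.01,"ty": 0.045,"tz": 0,"turn": 0,"grip": 0},
    {"tx": 0.01,"ty": 0.045,"tz": 0,"turn": 0,"grip": 0},
    {"tx": 0.01,"ty": 0.045,"tz": 0,"turn": 0,"grip": 0},
    {"tx": 0.009,"ty": 0.026,"tz": -0.03,"turn": 0,"grip": 0},
    {"tx": 0,"ty": 0,"tz": -0.04,"turn": 0,"grip": 0},
    {"tx": 0,"ty": 0,"tz": -0.03,"turn": 0,"grip": 0},
    {"tx": 0,"ty": 0,"tz": 0,"turn": 0,"grip": 0},
  ],
)

```text
time_s: 9.1
tcp_pos: [506.8, -69.2, 85.4]
tool_rot: [0.098, 0.995, 0.0, -0.003]
ft_force: [0.0, 0.4, 0.9]
grip_width: -0.1
```

```bash
python3 - <<'E'
from h import *
for i in range(3):
    a=snap('side'); s=readout.read_state(); print(s['time_s'],s['tcp_pos'].round(1),s['ft_force'].round(1),s['grip_width'])
cv2.imwrite('pics/p3.png',cv2.resize(a['frame'][130:250,260:380],(600,600))[:,:,::-1])
E
```

```text
9.15 [507.9 -69.7  87.4] [-0.5 -0.2  1.2] 0.027514310595102454
9.2 [508.8 -70.1  88.7] [0.5 0.  1. ] -0.08974919720955284
9.25 [509.4 -70.3  89.5] [-0.4 -0.4  0.6] 0.12386193997582332
```

View pics/p3.png

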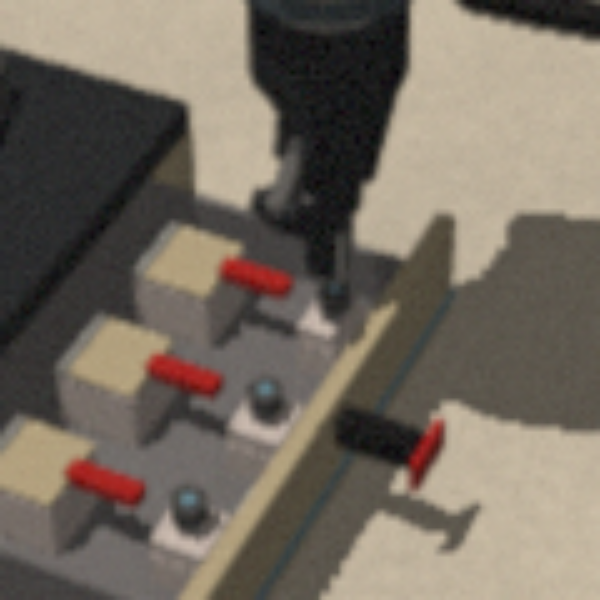

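The closed tips are just above the right bolt. Now tapping it.

Call:
send_rows(
  steps=[
    {"tx": -0.001,"ty": -0.005,"tz": -0.008,"turn": 0,"grip": 0},
    {"tx": 0,"ty": 0,"tz": -0.007,"turn": 0,"grip": 0},
    {"tx": 0,"ty": 0,"tz": -0.004,"turn": 0,"grip": 0},
    {"tx": 0,"ty": 0,"tz": -0.002,"turn": 0,"grip": 0},
    {"tx": 0,"ty": 0,"tz": 0,"turn": 0,"grip": 0},
  ],
)

```text
time_s: 9.75
tcp_pos: [507.7, -75.0, 67.1]
tool_rot: [0.098, 0.995, 0.0, -0.0]
ft_force: [-0.4, 0.4, 1.2]
grip_width: -0.0
```

Call:
send_rows(
  steps=[
    {"tx": 0,"ty": 0,"tz": -0.002,"turn": 0,"grip": 0},
    {"tx": 0,"ty": 0,"tz": 0,"turn": 0,"grip": 0},
  ],
)

```text
time_s: 9.95
tcp_pos: [507.7, -74.9, 65.2]
tool_rot: [0.098, 0.995, 0.0, -0.0]
ft_force: [0.3, 0.3, 1.3]
grip_width: -0.2
```

```bash
python3 - <<'E'
from h import *
a=snap('side'); s=readout.read_state(); print(s['time_s'],s['tcp_pos'].round(1),s['ft_force'].round(1),s['grip_width'])
cv2.imwrite('pics/p4.png',cv2.resize(a['frame'][130:250,260:380],(600,600))[:,:,::-1])
E
```

```text
10.0 [507.8 -74.9  65.2] [-0.9  0.3 -0.7] -0.15153957118302422
```

View pics/p4.png

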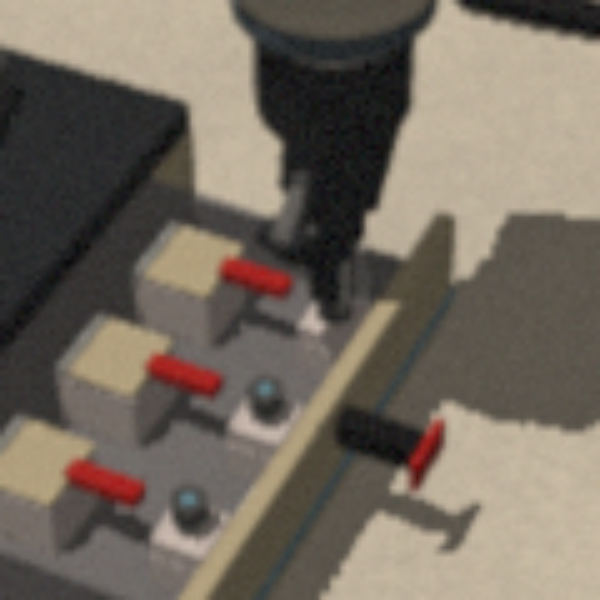

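Call:
send_rows(
  steps=[
    {"tx": 0,"ty": 0,"tz": -0.002,"turn": 0,"grip": 0},
    {"tx": 0,"ty": 0,"tz": 0,"turn": 0,"grip": 0},
    {"tx": 0,"ty": 0,"tz": -0.002,"turn": 0,"grip": 0},
    {"tx": 0,"ty": 0,"tz": 0,"turn": 0,"grip": 0},
  ],
)

```text
time_s: 10.4
tcp_pos: [510.3, -75.5, 63.6]
tool_rot: [0.098, 0.995, -0.0, 0.003]
ft_force: [-0.7, 2.9, 44.7]
grip_width: -0.2
```

Force jumped to 45 N at z=63.6, which is the bottom of an 8 mm sink. Lifting off to see whether the right bolt went down.

Call:
send_rows(
  steps=[
    {"tx": 0,"ty": 0,"tz": 0.01,"turn": 0,"grip": 0},
    {"tx": 0,"ty": 0,"tz": 0.04,"turn": 0,"grip": 0},
    {"tx": 0,"ty": 0,"tz": 0.05,"turn": 0,"grip": 0},
    {"tx": 0,"ty": -0.05,"tz": 0.02,"turn": 0,"grip": 0},
    {"tx": 0,"ty": -0.05,"tz": 0,"turn": 0,"grip": 0},
    {"tx": 0,"ty": -0.04,"tz": 0,"turn": 0,"grip": 0},
    {"tx": 0,"ty": 0,"tz": 0,"turn": 0,"grip": 0},
  ],
)

```text
time_s: 11.1
tcp_pos: [508.0, -215.8, 180.1]
tool_rot: [0.099, 0.995, -0.001, 0.001]
ft_force: [0.4, 1.3, 0.1]
grip_width: -0.3
```

```bash
python3 look.py p5 drawer_grip bolt_right_head tab_right
python3 - <<'E'
from h import *
a=snap('side'); b=snap('top')
cv2.imwrite('pics/p6.png',np.hstack([cv2.resize(a['frame'][165:255,255:345],(400,400),interpolation=cv2.INTER_CUBIC),cv2.resize(b['frame'][160:240,280:360],(400,400),interpolation=cv2.INTER_CUBIC)])[:,:,::-1])
G=np.array([462.5,14.4]);yaw=-.196;ex=np.array([np.cos(yaw),np.sin(yaw)]);ey=np.array([-ex[1],ex[0]])
for nm,cam in (('side',a),('top',b)):
    f=cam['frame'].astype(int); m=((f[:,:,0]>90)&(f[:,:,1]<60)&(f[:,:,2]<60)).astype('uint8')
    n,l,st,ce=cv2.connectedComponentsWithStats(m)
    for i in range(1,n):
        if st[i,4]>12 and 250<ce[i][0]<360 and 150<ce[i][1]<280:
            X=atz(cam,ce[i],65)[:2]; d=X-G
            print(nm,ce[i].round(1),st[i,4],X.round(1),'rel grip: behind',round(d@ex,1),'left',round(d@ey,1))
E
```

```text
11.1 [ 508.0412097  -215.8453675   180.08444525] [ 9.94477182e-02  9.95042158e-01 -7.85066795e-04  7.98712761e-04] [0.42368276 1.32260121 0.07848624]
drawer_grip [([332.2, 215.9], 0.92)] [([313.5, 230.6], 0.85)] [468.5  14.3  67. ] [43.] topz [[464.1, 13.8]]
bolt_right_head [([326.4, 188.1], 0.42)] [([344.4, 215.6], 0.61)] [512.6 -82.7  62.3] [1.] topz [[512.2, -82.1]]
tab_right [([309.8, 183.8], 0.47)] [([344.2, 205.0], 0.43)] [551.  -80.6  69.5] [47.] topz [[547.6, -81.8]]
side [310.4 184.7] 67 [555.  -82.4] rel grip: behind 109.6 left -76.9
side [295.8 204.4] 66 [571.1  -3.4] rel grip: behind 110.0 left 3.7
side [343.7 218.9] 30 [444.4  15.6] rel grip: behind -18.0 left -2.3
side [279.9 225.9] 74 [587.   74.7] rel grip: behind 110.4 left 83.4
top [296.  191.5] 46 [587.9  72. ] rel grip: behind 111.7 left 80.9
top [320.5 196.6] 45 [572.6  -6.3] rel grip: behind 112.0 left 1.2
top [345.2 202.1] 44 [556.4 -84.7] rel grip: behind 111.4 left -78.9
top [311.5 237.2] 17 [443.4  19.6] rel grip: behind -19.8 left 1.4
```

View pics/p6.png

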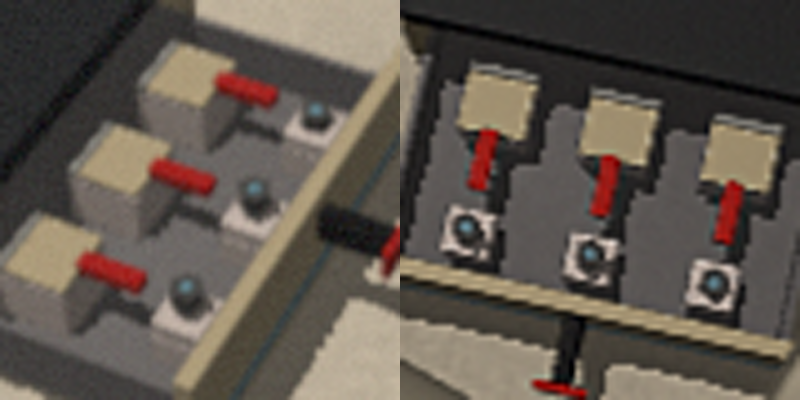

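Seen from the side, the right bolt's head now sits visibly lower than the other two. The tap shoved the drawer in about 2 mm, so I will pull it out to the stop again.

```bash
python3 -c "
from h import *
s=readout.read_state();print(s['time_s'],s['tcp_pos'],s['tool_rot'],s['joint_positions'])"
```

```text
11.6 [ 507.90932433 -210.79223739  179.87155989] [ 9.72583884e-02  9.95259165e-01  1.02881969e-05 -1.75924755e-05] [-5.01983763e-01  4.46699805e-01  1.59570027e+00  5.68621534e-06
  1.09923302e+00 -1.87795792e+00]
```

Call:
send_rows(
  steps=[
    {"tx": -0.01,"ty": 0.048,"tz": 0,"turn": 0,"grip": 60},
    {"tx": -0.01,"ty": 0.048,"tz": 0,"turn": 0,"grip": 60},
    {"tx": -0.01,"ty": 0.048,"tz": 0,"turn": 0,"grip": 60},
    {"tx": -0.01,"ty": 0.048,"tz": 0,"turn": 0,"grip": 60},
    {"tx": -0.004,"ty": 0.038,"tz": 0,"turn": 0,"grip": 60},
    {"tx": 0,"ty": 0,"tz": -0.04,"turn": 0,"grip": 60},
    {"tx": 0,"ty": 0,"tz": 0,"turn": 0,"grip": 60},
    {"tx": 0,"ty": 0,"tz": 0,"turn": 0,"grip": 60},
  ],
)

```text
time_s: 12.4
tcp_pos: [463.5, 18.5, 140.0]
tool_rot: [0.098, 0.995, -0.0, -0.001]
ft_force: [-0.1, -0.4, 0.3]
grip_width: 51.1
```

```bash
python3 -c "
from h import *
s=readout.read_state();print(s['time_s'],s['tcp_pos'],s['tool_rot'],s['grip_width'])"
```

```text
12.4 [463.47235062  18.48628594 140.03724852] [ 9.76315946e-02  9.95222227e-01 -7.18750929e-05 -8.86152288e-04] 51.12502414581137
```

Call:
send_rows(
  steps=[
    {"tx": 0.001,"ty": -0.0045,"tz": -0.035,"turn": 0,"grip": 60},
    {"tx": 0,"ty": 0,"tz": -0.036,"turn": 0,"grip": 60},
    {"tx": 0,"ty": 0,"tz": -0.02,"turn": 0,"grip": 60},
    {"tx": 0,"ty": 0,"tz": 0,"turn": 0,"grip": 0},
    {"tx": 0,"ty": 0,"tz": 0,"turn": 0,"grip": 0},
    {"tx": 0,"ty": 0,"tz": 0,"turn": 0,"grip": 0},
    {"tx": 0,"ty": 0,"tz": 0,"turn": 0,"grip": 0},
  ],
)

```text
time_s: 13.1
tcp_pos: [466.0, 13.8, 50.5]
tool_rot: [0.098, 0.995, -0.0, 0.001]
ft_force: [-0.4, -1.8, 12.3]
grip_width: 13.1
```

Call:
send_rows(
  steps=[
    {"tx": -0.003,"ty": 0.0006,"tz": 0,"turn": 0,"grip": 0},
    {"tx": -0.002,"ty": 0.0004,"tz": 0,"turn": 0,"grip": 0},
    {"tx": 0,"ty": 0,"tz": 0,"turn": 0,"grip": 0},
    {"tx": 0,"ty": 0,"tz": 0,"turn": 0,"grip": 0},
  ],
)

```text
time_s: 13.5
tcp_pos: [463.6, 14.3, 50.6]
tool_rot: [0.098, 0.995, -0.0, 0.004]
ft_force: [11.8, -6.1, -1.6]
grip_width: 13.0
```

Call:
send_rows(
  steps=[
    {"tx": -0.003,"ty": 0.0006,"tz": 0,"turn": 0,"grip": 0},
    {"tx": 0,"ty": 0,"tz": 0,"turn": 0,"grip": 0},
    {"tx": 0,"ty": 0,"tz": 0,"turn": 0,"grip": 0},
  ],
)

```text
time_s: 13.8
tcp_pos: [463.6, 14.4, 50.7]
tool_rot: [0.098, 0.995, -0.0, 0.006]
ft_force: [26.6, -12.3, -16.8]
grip_width: 13.0
```

Confirmed at the stop: it doesn't move under 27 N. Releasing and going over the right tab.

Call:
send_rows(
  steps=[
    {"tx": 0.004,"ty": -0.0008,"tz": 0,"turn": 0,"grip": 0},
    {"tx": 0,"ty": 0,"tz": 0,"turn": 0,"grip": 40},
    {"tx": 0,"ty": 0,"tz": 0,"turn": 0,"grip": 40},
    {"tx": 0,"ty": 0,"tz": 0,"turn": 0,"grip": 40},
    {"tx": 0,"ty": 0,"tz": 0.04,"turn": 0,"grip": 40},
    {"tx": 0,"ty": 0,"tz": 0.045,"turn": 0,"grip": 40},
    {"tx": 0.028,"ty": -0.033,"tz": 0.01,"turn": 0,"grip": 40},
    {"tx": 0.028,"ty": -0.033,"tz": 0,"turn": 0,"grip": 40},
  ],
)

```text
time_s: 14.6
tcp_pos: [518.2, -51.6, 146.7]
tool_rot: [0.097, 0.995, -0.0, 0.002]
ft_force: [1.3, 0.6, -0.3]
grip_width: 33.9
```

Call:
send_rows(
  steps=[
    {"tx": 0.028,"ty": -0.031,"tz": -0.01,"turn": 0,"grip": 40},
    {"tx": 0,"ty": 0,"tz": -0.01,"turn": 0,"grip": 40},
    {"tx": 0,"ty": 0,"tz": 0,"turn": 0,"grip": 40},
    {"tx": 0,"ty": 0,"tz": 0,"turn": 0,"grip": 40},
  ],
)

```text
time_s: 15.0
tcp_pos: [543.7, -81.4, 123.7]
tool_rot: [0.098, 0.995, 0.0, -0.001]
ft_force: [0.4, -0.0, 0.7]
grip_width: 34.2
```

```bash
python3 look.py p7 ; python3 -c "
from h import *
a=snap('side')
s=readout.read_state();print(s['time_s'],s['tcp_pos'],s['tool_rot'],s['grip_width'])
f=a['frame'].astype(int); m=((f[:,:,0]>90)&(f[:,:,1]<60)&(f[:,:,2]<60)).astype('uint8')
n,l,st,ce=cv2.connectedComponentsWithStats(m)
for i in range(1,n):
    if st[i,4]>12 and 250<ce[i][0]<360: print(ce[i].round(1),st[i,4],atz(a,ce[i],65).round(1))
cv2.imwrite('pics/p8.png',cv2.resize(a['frame'][130:250,260:380],(600,600))[:,:,::-1])"
```

```text
15.0 [543.67516501 -81.39699751 123.68682411] [ 9.75713527e-02  9.95228098e-01  1.79812146e-04 -9.11529005e-04] [ 0.38477065 -0.02629833  0.70814669]
15.15 [544.39724293 -81.3512537  124.34940113] [9.72752928e-02 9.95257512e-01 7.14890458e-06 3.87350224e-05] 34.03888759490527
[310.4 184.6] 56 [555.2 -82.8  65. ]
[296.4 204.7] 65 [569.3  -2.8  65. ]
[344.3 219.4] 26 [442.6  16.7  65. ]
[280.8 226.3] 74 [584.4  75.5  65. ]
```

View pics/p8.png

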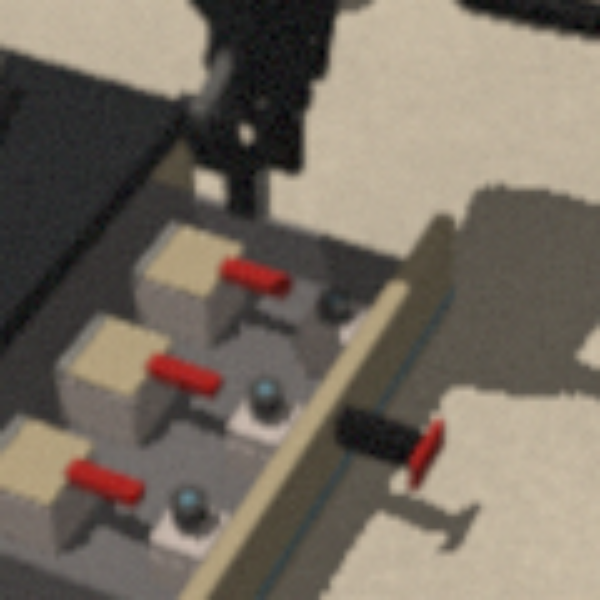

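The drawer is back at the stop, as the side-view tab centroids match the earlier ones. Descending over the right tab.

Call:
send_rows(
  steps=[
    {"tx": 0.0035,"ty": -0.0015,"tz": -0.03,"turn": 0,"grip": 40},
    {"tx": 0,"ty": 0,"tz": -0.025,"turn": 0,"grip": 40},
    {"tx": 0,"ty": 0,"tz": -0.017,"turn": 0,"grip": 40},
    {"tx": 0,"ty": 0,"tz": -0.01,"turn": 0,"grip": 40},
    {"tx": 0,"ty": 0,"tz": 0,"turn": 0,"grip": 40},
    {"tx": 0,"ty": 0,"tz": 0,"turn": 0,"grip": 40},
  ],
)

```text
time_s: 15.75
tcp_pos: [548.6, -83.5, 42.5]
tool_rot: [0.098, 0.995, -0.0, 0.0]
ft_force: [-0.4, -0.3, -0.3]
grip_width: 34.0
```

```bash
python3 -c "
from h import *
a=snap('side')
s=readout.read_state();print(s['time_s'],s['tcp_pos'],s['tool_rot'],s['grip_width'],s['ft_force'])
cv2.imwrite('pics/p9.png',cv2.resize(a['frame'][140:240,260:360],(600,600),interpolation=cv2.INTER_CUBIC)[:,:,::-1])"
```

```text
15.8 [548.80211123 -83.60583311  42.8110213 ] [ 9.76311931e-02  9.95222446e-01 -1.11615985e-04  6.48117927e-04] 34.37356404463375 [-0.53561819 -0.06008197  0.20058974]
```

View pics/p9.png

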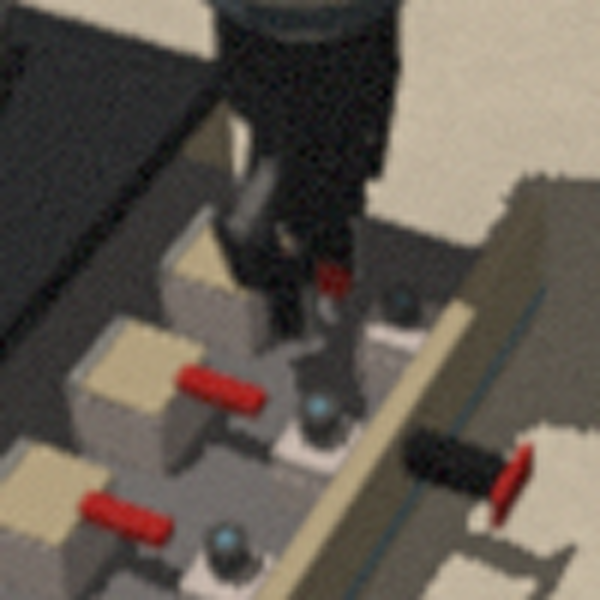

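The tab's front end shows between the fingers at (333,278). Closing.

Call:
send_rows(
  steps=[
    {"tx": 0,"ty": 0,"tz": 0,"turn": 0,"grip": 0},
    {"tx": 0,"ty": 0,"tz": 0,"turn": 0,"grip": 0},
    {"tx": 0,"ty": 0,"tz": 0,"turn": 0,"grip": 0},
    {"tx": 0,"ty": 0,"tz": 0,"turn": 0,"grip": 0},
  ],
  grip_force=40,
)

```text
time_s: 16.2
tcp_pos: [548.6, -84.3, 42.7]
tool_rot: [0.098, 0.995, -0.0, 0.001]
ft_force: [-1.6, -6.7, 6.5]
grip_width: 10.9
```

```bash
python3 -c "
from h import *
s=readout.read_state();print(s['time_s'],s['tcp_pos'],s['grip_width'],s['ft_force'])
ex=np.array([np.cos(-.196),np.sin(-.196)])
o=np.array([0,0]);
for d in range(0,47,6):
    t=np.radians(d); q=np.array([62-62*np.cos(t)+5*np.sin(t),62*np.sin(t)+5*np.cos(t)-5]); st=q-o;o=q
    print(d,q.round(1),'step',(st[0]*ex).round(1),st[1].round(1))
"
```

```text
16.2 [548.62922813 -84.34501283  42.65290661] 10.925360383191796 [-1.57455677 -6.72973495  6.47344702]
0 [0. 0.] step [ 0. -0.] 0.0
6 [0.9 6.5] step [ 0.8 -0.2] 6.5
12 [ 2.4 12.8] step [ 1.5 -0.3] 6.3
18 [ 4.6 18.9] step [ 2.1 -0.4] 6.1
24 [ 7.4 24.8] step [ 2.8 -0.5] 5.9
30 [10.8 30.3] step [ 3.3 -0.7] 5.5
36 [14.8 35.5] step [ 3.9 -0.8] 5.2
42 [19.3 40.2] step [ 4.4 -0.9] 4.7
```

Call:
send_rows(
  steps=[
    {"tx": 0.0,"ty": -0.0012,"tz": 0.0065,"turn": 0,"grip": 0},
    {"tx": 0.001,"ty": -0.0002,"tz": 0.0063,"turn": 0,"grip": 0},
    {"tx": 0.002,"ty": -0.0004,"tz": 0.0061,"turn": 0,"grip": 0},
    {"tx": 0,"ty": 0,"tz": 0,"turn": 0,"grip": 0},
  ],
)

```text
time_s: 16.6
tcp_pos: [551.8, -85.3, 61.5]
tool_rot: [0.098, 0.995, 0.0, 0.001]
ft_force: [2.1, 3.4, -4.2]
grip_width: 11.0
```

Low forces, and the tab follows. Continuing.

Call:
send_rows(
  steps=[
    {"tx": 0.0027,"ty": -0.0005,"tz": 0.0059,"turn": 0,"grip": 0},
    {"tx": 0.0032,"ty": -0.0006,"tz": 0.0055,"turn": 0,"grip": 0},
    {"tx": 0.0038,"ty": -0.0008,"tz": 0.0052,"turn": 0,"grip": 0},
    {"tx": 0,"ty": 0,"tz": 0,"turn": 0,"grip": 0},
  ],
)

```text
time_s: 17.0
tcp_pos: [561.2, -87.2, 77.9]
tool_rot: [0.098, 0.995, 0.0, 0.0]
ft_force: [-0.4, 4.7, -3.3]
grip_width: 11.5
```

Call:
send_rows(
  steps=[
    {"tx": 0.0044,"ty": -0.0009,"tz": 0.0047,"turn": 0,"grip": 0},
    {"tx": 0.0031,"ty": -0.0006,"tz": 0.0029,"turn": 0,"grip": 0},
    {"tx": 0,"ty": 0,"tz": 0,"turn": 0,"grip": 0},
    {"tx": 0,"ty": 0,"tz": 0,"turn": 0,"grip": 0},
  ],
)

```text
time_s: 17.4
tcp_pos: [568.8, -88.8, 85.3]
tool_rot: [0.098, 0.995, 0.0, 0.0]
ft_force: [-2.3, 5.2, -0.2]
grip_width: 11.4
```

```bash
python3 look.py p10 ; python3 -c "
from h import *
a=snap('side')
s=readout.read_state();print(s['time_s'],s['tcp_pos'],s['tool_rot'],s['grip_width'],s['ft_force'])
f=a['frame'].astype(int); m=((f[:,:,0]>90)&(f[:,:,1]<60)&(f[:,:,2]<60)).astype('uint8')
n,l,st,ce=cv2.connectedComponentsWithStats(m)
for i in range(1,n):
    if st[i,4]>6 and 250<ce[i][0]<360: print(ce[i].round(1),st[i,4],atz(a,ce[i],65).round(1))
cv2.imwrite('pics/p11.png',cv2.resize(a['frame'][140:240,260:360],(600,600),interpolation=cv2.INTER_CUBIC)[:,:,::-1])"
```

```text
17.4 [568.7560013  -88.77239035  85.2680124 ] [9.77185052e-02 9.95214081e-01 2.55159725e-05 1.62431273e-04] [-2.27983895  5.21761408 -0.18766037]
17.55 [568.74774558 -88.7621031   85.29843615] [9.77312395e-02 9.95212821e-01 3.32938979e-05 2.09115972e-04] 11.22927227952652 [-0.82961427  5.12372942 -0.19496028]
[296.5 204.7] 64 [569.1  -2.8  65. ]
[344.1 219.9] 31 [442.7  18.4  65. ]
[280.6 226.3] 75 [584.8  75.4  65. ]
```

View pics/p11.png

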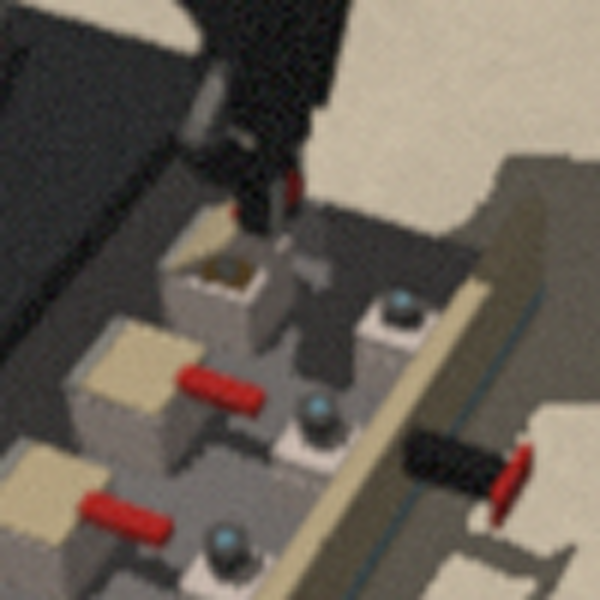

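The cap is open with the lock nut visible at (232,268). The right bolt is visibly sunk, the other two caps are shut, and the drawer's position is unchanged. The tab rose 42.6 mm, which is about 45°.

```bash
python3 -c "
from h import *
print(job.close_job())"
```

```text
the job is handed in; nothing more can be done
None
```

I found the loose bolt and opened its cap. It is the right-hand one, and the arm is holding that cap open by its red tab at about 45°. I handed the job in at about 17.6 s, and no verdict was reported.

- **Drawer:** I pulled it out to its stop. The tap on the bolt pushed it back in by about 2 mm, so I pulled it out again. It did not move under 27 N, and afterwards its position in the camera picture matched the first pull.
- **Finding the bolt:** I tapped the right bolt first. It gave about 8 mm, with contact building up only at 63.6 mm above the bench, and the pictures show its head lower than the other two. Since that was the loose one, I did not tap the middle or left bolt. The force at the bottom of that tap reached about 45 N at the fingertips, more than a light tap needs.
- **Cap:** The tab was lifted 42.6 mm, which works out to about 45°. The grip measured 11 mm on the 12 mm tab, and about 5 N of sideways force remained.
- **Last picture:** It shows the lock nut exposed, the other two caps shut and the drawer out. The instruments were never touched, but I did not measure their positions at the end.

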